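Find where the scooter wheel rubs and stop it there

TASK

The scooter wheel on the jig has a swelling that cannot be seen and rubs on the brake shoe at one place in each turn. Turn the wheel slowly by the yellow crank knob, feel where it drags most, and leave it standing there with the knob let go; then slide the yellow-handled stop in until its rubber buffer presses on the tyre, springy, without ramming it. Do not disturb the carabiner, the sunglasses case or the bell beside it.

Things in the scene. Friction and masses are not known exactly. Their poses are not given: they have to be found in the camera images.
- wheel: scooter wheel lying flat on an upright axle on a jig fixed to the ledge: red centre, black tyre, 200 mm across, 30 mm thick. Origin on the axle at the wheel's underside, 45 mm above the ledge; z up, x from axle to crank knob. Turns endlessly, about 1 N at the knob. An unseen swelling sits somewhere on the tyre, each time elsewhere: turned counter-clockwise from above, it rubs after 0.55 to 4.3 rad
- knob_mid (a point): middle of the yellow crank knob: upright cylinder, 20 mm diameter, 45 mm tall, spinning freely on its pin at the end of the crank arm on top of the wheel, 70 mm from the axle. Point 112.5 mm above the ledge; knob from 90 mm (top of the arm) to 135 mm. Axes turn with the wheel
- brake: blue brake bracket fixed to the jig, 60 mm wide, top 76 mm above the ledge. Origin at the foot of its face towards the axle, 15 mm above the ledge, 123 mm from the axle; x points straight away from the axle, y the way the stop lies from the axle (so it gives the jig's yaw)
- shoe_face (a point): middle of the black sprung shoe's face, 1 mm from the tyre, 56 mm wide. Where the swelling passes it, the drag at the knob along its circle swells to about 10 to 14 N while turning (less is left once stopped) and dies away, over some 0.2 rad of turn either side of the middle, alike both ways. Left within 0.1 rad of the middle (7 mm at the knob) the wheel stays there, pressing well on the shoe
- stop: sliding stop on the jig, a quarter turn counter-clockwise from above from the brake: black block 30 x 24 x 30 mm with a yellow handle, and a rod through a blue guide to a rubber buffer facing the axle. Origin at the block's centre, 60 mm above the ledge, 191 to 205 mm from the axle at the start. Slides only towards or from the axle (its own -y or +y) at about 4 N; stays where left
- buffer_tip (a point): end of the stop's rubber buffer when not pressed in; moves with the stop, 77 mm nearer the axle than its origin. It meets the tyre at 100 mm from the axle (stop's origin at 177 mm); further in, the buffer yields by 0.4 N per mm for 8 mm (adding up to 3.2 N at the handle), then is solid. It should end pressing with over 1.5 N: some 4 to 8 mm past first touch
- stop_handle (a point): point on the axis of the stop's upright yellow handle, 117 mm above the ledge; the handle is a cylinder 16 mm in diameter, free from 75 mm to its top 135 mm above the ledge. Axes as those of the stop
- carabiner: bystander: aluminium carabiner lying flat, about 80 x 50 x 10 mm, origin under its middle
- case: bystander: black sunglasses case, 65 x 160 x 54 mm, origin under its centre
- bell: bystander: chrome bicycle bell with a thumb lever, 54 mm across, 40 mm high, origin under its centre

How it is judged:
On the way:
1. the wheel stands still, let go, with its rubbing spot against the brake shoe, before the stop touches it (contact force between wheel and brake above 6.5 N and angular speed of wheel below 0.05 rad/s and contact force between each of the fingers, stop and wheel below 0.1 N), for 0.2 s.
At the end, for the whole second after the job is handed in: the wheel stands still with its rubbing spot pressed on the brake shoe with more than 6.5 N (within about 0.12 rad of the middle of the rub, where it is 11 N), the stop at rest with its buffer pressing on the tyre with more than 1.5 N (contact force between wheel and brake above 6.5 N and contact force between stop and wheel above 1.5 N and angular speed of wheel below 0.05 rad/s and linear speed of stop below 0.005 m/s); the robot touches nothing.
It fails at once if the stop is rammed into the wheel (more than 20 N) (contact force between stop and wheel above 20 N).
It fails at once if the wheel is spun fast (over 4 rad/s) instead of turned slowly (angular speed of wheel above 4 rad/s).
It fails at once if the carabiner, the sunglasses case or the bell is moved by more than 30 mm (distance of any of carabiner, case, bell from where it was at the start of the episode above 0.03 m).
It also fails if it takes over 72 s, if anything falls off the work surface, if the arm or the gripper's body presses on something with over 40 N, if the wrist force passes 120 N, or if a joint passes its speed limit or range.

ROBOT

A 7-joint arm with a two-finger parallel gripper is mounted at the origin on the work surface. World frame = base frame: x ahead of the robot, y to its left, z up, the work surface at z = 0. Lengths are in m, angles in rad, forces in N, time in s.
With the tool pointing down it reaches from about 0.35 to 0.9 m from the base axis. Payload 8.1 kg.
Tool frame: the origin (TCP) lies midway between the tips of the shut fingers; the grasp point (between the pads) lies 19 mm behind it; z points along the fingers, y is the line along which they close (so a half turn about z gives the same grasp; the last joint's range is limited). The gripper opens to 92 mm and grips with 3 to 60 N. Pads are 19 mm wide; open, the fingers measure 130 mm over their backs; the gripper's body (75 mm by 190 mm) begins 47 mm behind the grasp point.
Start: joints at [1.188, 0.434, 0.025, 1.573, -0.012, 1.134, -0.075], TCP at [0.173, -0.601, 0.227] pointing down, gripper open.
Joint ranges: [-2.62, 2.62], [-0.44, 2.09], [-1.27, 1.32], [0.08, 2.57], [-1.32, 4.46], [0.12, 2], [-2.74, 2.74]. Speed limits (rad/s): [2.22, 2.22, 3.01, 3.01, 3.14, 3.14, 3.14].

INTERFACE

Orientations are given as a rotation vector (axis times angle).
In Python, from cell import arm gives the robot as it stands.
- The arm moves only by the tool move_arm, never from a script. Its argument "motion" is a list of rows, each an object of numbers: "tx", "ty", "tz": the shift along the tool's x, y, z normalised to -1 to 1, where 1 is 1000 mm; "twist": the turn about the tool's z normalised to -1 to 1, where 1 is pi/2 rad. In form: [{"tx": .., "ty": .., "tz": .., "twist": ..}, ...]. A call has 1 to 12 rows; each row shifts and turns the commanded pose from where the row before left it, along the tool's axes as they then stand; what a row does not reach is not made up. A row lasts 1/10 s, in which the tool goes at most 50 mm and 8.59 degrees, less where a joint would pass 70% of its speed; a pose out of reach is approached as far as the arm can. A call with a number of a shift or a turn outside -1 to 1 is refused whole. A call with a gripper value outside its range is refused whole. "gripper" is the gripper's target within -1 to 1 (shut at 1, half-way at 0, fully open at -1), set as the call begins (left out, the last holds). The fingers move at their own pace and stop on an object; "squeeze" is the grip in N (left out, the last holds). Time passes only in rows, so rows that do not move let the fingers close. It gives the time, the measured TCP pose, the force, the opening and the grip force at its end, in the units of the state.
- arm.observe(): the state, without advancing time (a new reading comes with each control period).
- arm.get_image(name): name is "side" or "top"; returns the picture (400x640x3 uint8, red, green, blue); there is no depth.
- arm.calibration(name): a dict with "K" (3x3 intrinsics, pixels), "k1" (the pictures are not rectified: a ray, as slopes to the right and down, at radius r is drawn at 1 + k1 r^2 times it, then the intrinsics apply), "T" (4x4, takes a point from camera to world coordinates). Camera axes: x right, y down, z forward; pixel columns grow to the right and rows downward; lengths in m; the calibration is good to about 2 mm. A picture is of the moment at which its call begins. calibration takes no time and is no camera call.
- arm.sign_off(): hands the job in; it is judged then, once.
Trained networks look in the newest picture that a camera, given by its name, has taken for a name from the list of things; names that differ only in an ending like _2 or _b are one class to them, and where a whole thing is asked for, a point or a joint stands for the part that bears it (a point fixed in the world has none). Each returns a list of dicts, best first, with "conf" (0 to 1); they miss things now and then, are a little off and sometimes report something else, mostly with a low value. They report only what shows in the picture. A call takes as long as a camera call.
- arm.look_for(camera, query): "point" ([column, row] as shares, 0 to 1, of the picture: columns of its width, rows of its height, amid what is visible of it).
- arm.regions_of(camera, query): "region" (400x640 bool, what is visible of it) and "point" ([column, row] as shares, 0 to 1, of the picture: columns of its width, rows of its height, amid what is visible of it).
- arm.place_of(camera, query): "point" ([column, row] as shares, 0 to 1, of the picture: columns of its width, rows of its height: a listed point, or the origin of a listed thing).
The state is a dict: "clock": time; "joints": joint angles; "dq": joint speeds; "joint_efforts": joint torques, N m; "position": TCP position; "ee_rot": TCP orientation; "force": force on the tool from outside, world axes, zero at the start; "ft_torque": the same for the moment, N m; "width": opening from 0.0 (shut) to 1.0 (fully open); "gripper_force": force on a finger pad.
Only numpy, scipy, OpenCV 4.12 (cv2) and the standard library are available. Lean on these libraries where they do the work, as an engineer would, in place of code of your own. Each camera call takes 0.05 s, during which the arm holds its last target. There are 200 camera calls.

## Working session

There is one attempt and no reset: what is moved stays moved. The work goes in short steps, Python scripts to look and compute and a tool call to move; the robot and the scene stay as the last step left them, time stands still between calls to the robot, and variables do not carry over. Pictures are saved under pics/ and viewed, at most 10 in all, crops included, and the job is handed in when it is done.

Besides the shell and the picture viewer there is one more tool, called after "Emit:" by a JSON object that holds its "name" and its "arguments", one argument or row to a line. move_arm: Moves the arm, as the interface text tells. Scaled input: -1 to 1 covers 1000 mm each way for a shift and pi/2 rad each way for a turn. Its arguments: {"type":"object","properties":{"motion":{"type":"array","items":{"type":"object","properties":{"tx":{"type":"number"},"ty":{"type":"number"},"tz":{"type":"number"},"twist":{"type":"number"}}}},"gripper":{"type":"number"},"squeeze":{"type":"number"}},"required":["motion"]}

```bash
mkdir -p pics; cat > h.py <<'E'
import numpy as np, cv2
from cell import arm
from scipy.spatial.transform import Rotation as R
def ray(cam,p):
    c=arm.calibration(cam);K=np.array(c["K"]);T=np.array(c["T"]);k=c["k1"]
    u=np.array([p[0]*640,p[1]*400,1.]);d=np.linalg.solve(K,u)[:2]
    s=d.copy()
    for _ in range(20): s=d/(1+k*(s@s))
    v=T[:3,:3]@np.r_[s,1];return T[:3,3],v
def onz(cam,p,z):
    o,v=ray(cam,p);return o+v*(z-o[2])/v[2]
def tri(p1,p2):
    (o1,v1),(o2,v2)=ray("side",p1),ray("top",p2)
    A=np.c_[v1,-v2];t=np.linalg.lstsq(A,o2-o1,rcond=None)[0]
    a,b=o1+t[0]*v1,o2+t[1]*v2
    return (a+b)/2,np.linalg.norm(a-b)
E
python3 - <<'E'
from h import *
np.set_printoptions(precision=4,suppress=True)
for c in("side","top"): cv2.imwrite(f"pics/{c}0.png",arm.get_image(c)[:,:,::-1])
P={}
for n in "wheel knob_mid brake shoe_face stop buffer_tip stop_handle carabiner case bell".split():
    for c in("side","top"):
        r=arm.place_of(c,n); P[n,c]=r
    s,t=P[n,"side"],P[n,"top"]
    print(n,[(np.round(x["point"],3),round(x["conf"],2)) for x in s[:2]],[(np.round(x["point"],3),round(x["conf"],2)) for x in t[:2]], tri(s[0]["point"],t[0]["point"]) if s and t else "")
o=arm.observe();print(o); print(R.from_rotvec(o["ee_rot"]).as_matrix())
for c in("side","top"): print(arm.calibration(c)["T"])
E
```

```text
wheel [(array([0.509, 0.596]), 0.94)] [(array([0.537, 0.486]), 0.69)] (array([ 0.5638, -0.0766,  0.0487]), np.float64(0.007168253873565138))
knob_mid [(array([0.49 , 0.594]), 0.61), (array([0.509, 0.596]), 0.31)] [(array([0.559, 0.51 ]), 0.65)] (array([ 0.5203, -0.1179,  0.1042]), np.float64(0.0036656023207409906))
brake [(array([0.565, 0.598]), 0.62)] [(array([0.534, 0.403]), 0.62)] (array([ 0.6808, -0.0739,  0.0175]), np.float64(0.006531402605749159))
shoe_face [(array([0.561, 0.572]), 0.74), (array([0.568, 0.863]), 0.39)] [(array([0.532, 0.404]), 0.66)] (array([ 0.6715, -0.0687,  0.0595]), np.float64(0.005106050298884908))
stop [(array([0.481, 0.48 ]), 0.75)] [(array([0.446, 0.502]), 0.61)] (array([0.5478, 0.1219, 0.0648]), np.float64(0.013120297622995722))
buffer_tip [(array([0.49 , 0.524]), 0.62), (array([0.478, 0.476]), 0.41)] [(array([0.484, 0.496]), 0.56)] (array([0.5514, 0.0401, 0.0614]), np.float64(0.006939226740779698))
stop_handle [(array([0.509, 0.593]), 0.74), (array([0.474, 0.441]), 0.62)] [(array([0.443, 0.487]), 0.62)] (array([ 0.6112,  0.1449, -0.1809]), np.float64(
[... 690 characters left out ...]
t_efforts': array([ -0.001 , -66.7691,   0.9836, -31.4811,  -0.0607,   0.033 ,
         0.    ]), 'position': array([ 0.1726, -0.6007,  0.2267]), 'ee_rot': array([ 3.1109,  0.438 , -0.    ]), 'force': array([ 0.0761, -1.4669, -0.4281]), 'ft_torque': array([ 0.0484, -0.0343,  0.0173]), 'gripper_force': 0.0, 'width': 0.9999037727105818}
[[ 0.9611  0.2761 -0.    ]
 [ 0.2761 -0.9611 -0.    ]
 [-0.      0.     -1.    ]]
[[ 0.9749 -0.1437  0.1702  0.3691]
 [-0.2228 -0.6426  0.7331 -0.8658]
 [ 0.004  -0.7526 -0.6584  0.8912]
 [ 0.      0.      0.      1.    ]]
[[-0.0269 -0.9887  0.1473  0.307 ]
 [-0.9996  0.027  -0.0014  0.0229]
 [-0.0026 -0.1473 -0.9891  1.7141]
 [ 0.      0.      0.      1.    ]]
```

```bash
python3 - <<'E'
import cv2
a=cv2.imread("pics/side0.png");b=cv2.imread("pics/top0.png")
A=cv2.resize(a[130:390,200:460],(400,400),interpolation=2);B=cv2.resize(b[110:270,240:400],(400,400),interpolation=2)
cv2.imwrite("pics/c.png",cv2.hconcat([A,B]))
E
```

```text
(no output)
```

View pics/c.png

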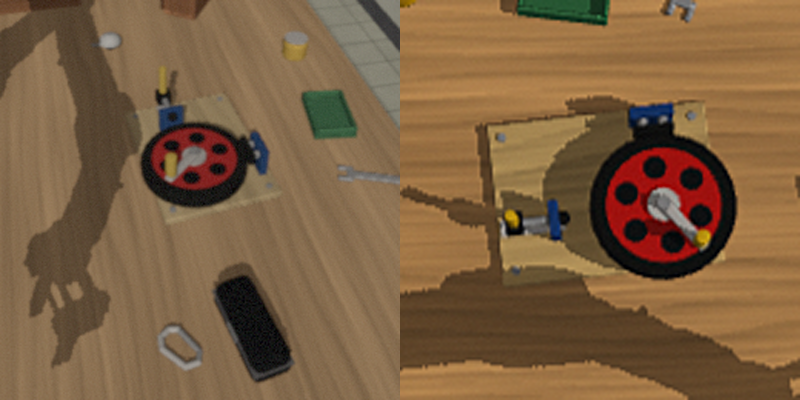

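View pics/side0.png

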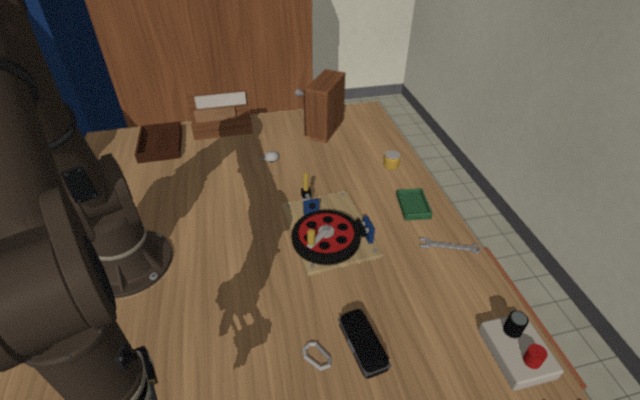

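The crops show a red wheel (top view about px 346,192), with the yellow knob at px ~361,205. The brake is at px ~341,157 (+x side). The stop is at px ~286,198 (+y side), its yellow handle leaning away from the camera centre in perspective. I'll fit the jig model to all the detections at once.

```bash
cat > fit.py <<'E'
from h import *
from scipy.optimize import least_squares
np.set_printoptions(precision=4,suppress=True)
def model(p):
    cx,cy,yaw,th,d=p
    x=np.array([np.cos(yaw),np.sin(yaw)]);y=np.array([-x[1],x[0]]);c=np.array([cx,cy])
    k=c+.07*np.array([np.cos(th),np.sin(th)])
    return {"wheel":np.r_[c,.045],"knob_mid":np.r_[k,.1125],"brake":np.r_[c+.123*x,.015],"shoe_face":np.r_[c+.101*x,.06],
     "stop":np.r_[c+d*y,.06],"buffer_tip":np.r_[c+(d-.077)*y,.06],"stop_handle":np.r_[c+d*y,.117]}
def proj(cam,X):
    c=arm.calibration(cam);K=np.array(c["K"]);T=np.array(c["T"]);q=T[:3,:3].T@(X-T[:3,3]);s=q[:2]/q[2]
    s=s*(1+c["k1"]*(s@s));return (K@np.r_[s,1])[:2]
def run(p0,names=None):
    obs=[]
    for c in("side","top"):
        arm.get_image(c)
        for n in model(p0):
            if names and n not in names: continue
            for r in arm.place_of(c,n):
                u=np.array(r["point"])*[640,400]
                if np.linalg.norm(u-proj(c,model(p0)[n]))<15: obs.append((c,n,u));break
    # colour: red disc (top at .075), with circle centre
    for c in("side","top"):
        im=cv2.cvtColor(arm.get_image(c),cv2.COLOR_RGB2HSV)
        m=(((im[...,0]<6)|(im[...,0]>172))&(im[...,1]>170)&(im[...,2]>70)).astype(np.uint8)
        u=proj(c,np.r_[p0[:2],.075]);Y,X=np.mgrid[:400,:640];m[np.hypot(X-u[0],Y-u[1])>50]=0
        pts=np.argwhere(m)[:,::-1].astype(np.float32)
        if len(pts)>200:
            e=cv2.fitEllipse(cv2.convexHull(pts)); print(c,"red",e[0],e[1]); obs+= [(c,"RED",np.array(e[0])+.5)]*2
    def f(p):
        M=model(p);M["RED"]=np.r_[p[:2],.075]
        return np.concatenate([proj(c,M[n])-u for c,n,u in obs])
    s=least_squares(f,p0,loss="soft_l1")
    for (c,n,u),r in zip(obs,f(s.x).reshape(-1,2)): print(c,n,r.round(1))
    return s.x
E
python3 - <<'E'
from fit import *
p=run([.56,-.07,.05,-2.4,.2]);p=run(p);print(p)
M=model(p)
for k in M: print(k,M[k])
E
```

```text
side red (325.8205261230469, 232.6538543701172) (39.74953842163086, 55.50312805175781)
top red (344.94921875, 191.4929656982422) (45.84532928466797, 46.263004302978516)
side wheel [0.1 1.1]
side knob_mid [-0.8  3. ]
side brake [ 2.1 -2.4]
side shoe_face [0.6 1.6]
side stop [0.1 0.5]
side buffer_tip [1.7 0.2]
side stop_handle [-2.1  1. ]
top wheel [-0.7 -1.9]
top knob_mid [-0.1 -0.3]
top brake [-0.9  1. ]
top shoe_face [1.1 1.7]
top stop [ 0.7 -1.6]
top buffer_tip [-1.2 -1.1]
top stop_handle [-1.1  1.8]
side RED [-0.6 -0.2]
side RED [-0.6 -0.2]
top RED [-0.2 -0.2]
top RED [-0.2 -0.2]
side red (325.8697509765625, 232.61407470703125) (39.7018928527832, 55.58771514892578)
top red (344.9627990722656, 191.50335693359375) (45.82543182373047, 46.212650299072266)
side wheel [1.4 2.4]
side knob_mid [-3.8 -0.6]
side brake [1.  2.1]
side shoe_face [0.9 2.5]
side stop [-0.5  0.7]
side stop_handle [0.2 1.7]
top knob_mid [ 6.9 -7.8]
top brake [-2.1  2. ]
top shoe_face [-1.2  1.1]
top stop [0.3 0.3]
top buffer_tip [-1.4 -2. ]
top stop_handle [-0.4 -0. ]
side RED [-0.6 -0.3]
side RED [-0.6 -0.3]
top RED [-0.4 -0.3]
top RED [-0.4 -0.3]
[ 0.5658 -0.0791  0.0823 -1.9922  0.2056]
wheel [ 0.5658 -0.0791  0.045 ]
knob_mid [ 0.5371 -0.1429  0.1125]
brake [ 0.6884 -0.069   0.015 ]
shoe_face [ 0.6664 -0.0708  0.06  ]
stop [0.5489 0.1259 0.06  ]
buffer_tip [0.5552 0.0491 0.06  ]
stop_handle [0.5489 0.1259 0.117 ]
```

```bash
cat > yel.py <<'E'
from fit import *
def blobs(c):
    im=cv2.cvtColor(arm.get_image(c),cv2.COLOR_RGB2HSV)
    m=((im[...,0]>18)&(im[...,0]<34)&(im[...,1]>180)&(im[...,2]>80)).astype(np.uint8)
    n,l,s,ct=cv2.connectedComponentsWithStats(m)
    return [(s[i,4],ct[i]+.5) for i in range(1,n) if s[i,4]>5]
E
python3 - <<'E'
from yel import *
C=np.array([.5658,-.0791])
B={c:blobs(c) for c in("side","top")}
for c in B:
    for a,u in B[c]:
        X=onz(c,u/[640,400],.1125)
        if abs(X[0]-.56)<.15 and abs(X[1])<.3: d=X[:2]-C;print(c,a,u,X,np.hypot(*d),np.arctan2(d[1],d[0]))
E
```

```text
top 31 [284.8871 197.2742] [0.5468 0.1219 0.1125] 0.20190455972050653 1.664825858615917
top 30 [361.0667 205.1667] [ 0.5138 -0.1276  0.1125] 0.0710626853674897 -2.3909280934142467
```

Emit:
{"name": "move_arm", "arguments": {
  "motion": [
    {"tx": 0.038, "ty": -0.03},
    {"tx": 0.038, "ty": -0.03},
    {"tx": 0.038, "ty": -0.03},
    {"tx": 0.038, "ty": -0.03},
    {"tx": 0.038, "ty": -0.03},
    {"tx": 0.038, "ty": -0.03},
    {"tx": 0.038, "ty": -0.03},
    {"tx": 0.038, "ty": -0.03},
    {"tx": 0.038, "ty": -0.03},
    {"tx": 0.038, "ty": -0.03},
    {"tx": 0.038, "ty": -0.03},
    {"tx": 0.02, "ty": -0.015}
  ],
  "gripper": -0.2
}}

```text
invalid input
```

```bash
cat > st.py <<'E'
from h import *
np.set_printoptions(precision=4,suppress=True)
o=arm.observe();M=R.from_rotvec(o["ee_rot"]).as_matrix()
print(o["clock"],o["position"],"yaw",np.arctan2(M[1,0],M[0,0]),"z",M[:,2],"j",o["joints"],"F",o["force"],"w",o["width"])
E
python3 st.py
```

```text
3.0 [ 0.1726 -0.6007  0.2267] yaw 0.27975679765325556 z [-0. -0. -1.] j [ 1.1884  0.4345  0.025   1.5732 -0.0116  1.134  -0.0751] F [0.4822 0.3843 0.1743] w 1.0029762754554683
```

Emit:
{"name": "move_arm", "arguments": {
  "motion": [
    {"tx": 0.038, "ty": -0.03, "tz": 0, "twist": 0},
    {"tx": 0.038, "ty": -0.03, "tz": 0, "twist": 0},
    {"tx": 0.038, "ty": -0.03, "tz": 0, "twist": 0},
    {"tx": 0.038, "ty": -0.03, "tz": 0, "twist": 0},
    {"tx": 0.038, "ty": -0.03, "tz": 0, "twist": 0},
    {"tx": 0.038, "ty": -0.03, "tz": 0, "twist": 0},
    {"tx": 0.038, "ty": -0.03, "tz": 0, "twist": 0},
    {"tx": 0.038, "ty": -0.03, "tz": 0, "twist": 0},
    {"tx": 0.038, "ty": -0.03, "tz": 0, "twist": 0},
    {"tx": 0.038, "ty": -0.03, "tz": 0, "twist": 0},
    {"tx": 0.038, "ty": -0.03, "tz": 0, "twist": 0},
    {"tx": 0.02, "ty": -0.015, "tz": 0, "twist": 0}
  ],
  "gripper": -0.2
}}

```text
clock: 4.2
position: [0.5005, -0.1437, 0.2271]
ee_rot: [-3.109, -0.445, -0.003]
force: [-0.0, -0.2, 0.3]
width: 0.6
gripper_force: 0.0
```

```bash
python3 st.py
```

```text
4.2 [ 0.5005 -0.1437  0.2271] yaw 0.2842907997288243 z [ 0.0016  0.0014 -1.    ] j [ 0.3769  0.282  -0.2497  1.8091  0.0771  1.0587 -1.1876] F [-0.0357 -0.2046  0.3056] w 0.5999805183792931
```

Emit:
{"name": "move_arm", "arguments": {
  "motion": [
    {"tx": 0.008, "ty": -0.012, "tz": 0.01, "twist": -0.075},
    {"tx": 0, "ty": 0, "tz": 0.02, "twist": -0.075},
    {"tx": 0, "ty": 0, "tz": 0.02, "twist": -0.075},
    {"tx": 0, "ty": 0, "tz": 0.02, "twist": -0.072},
    {"tx": 0, "ty": 0, "tz": 0, "twist": 0}
  ]
}}

```text
clock: 4.7
position: [0.5009, -0.1343, 0.1546]
ee_rot: [-2.922, -1.147, 0.006]
force: [-0.8, 0.4, 0.1]
width: 0.599
gripper_force: 0.0
```

```bash
python3 st.py; python3 - <<'E'
from h import *
for c in("side","top"): cv2.imwrite(f"pics/{c}1.png",arm.get_image(c)[:,:,::-1])
a=cv2.imread("pics/side1.png");b=cv2.imread("pics/top1.png")
A=cv2.resize(a[170:290,260:380],(400,400),interpolation=2);B=cv2.resize(b[140:240,280:380],(400,400),interpolation=2)
cv2.imwrite("pics/c1.png",cv2.hconcat([A,B]))
E
```

```text
4.7 [ 0.5009 -0.1343  0.1546] yaw 0.7479773388289738 z [-0.0043  0.001  -1.    ] j [ 0.4172  0.3685 -0.3341  1.8959  0.15    0.9058 -0.8123] F [-0.7951  0.4131  0.103 ] w 0.5993768860016899
```

View pics/c1.png

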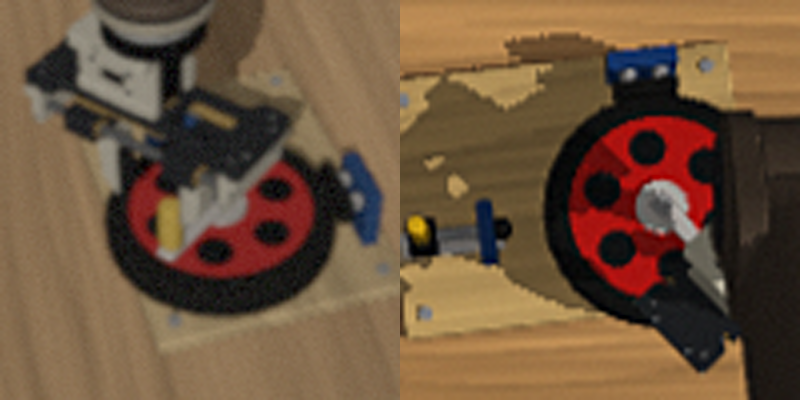

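The side crop shows the knob at px ~(311,237), between the fingers' line and below the hand. The jaws haven't descended yet. I'll use the side ray as a cross-check.

```bash
python3 - <<'E'
from yel import *
im=cv2.cvtColor(cv2.imread("pics/side1.png"),cv2.COLOR_BGR2HSV)[220:255,300:322]
m=(im[...,0]>18)&(im[...,0]<36)&(im[...,1]>110)&(im[...,2]>60)
q=np.argwhere(m);u=q.mean(0)[::-1]+[300.5,220.5];print(len(q),q.min(0),q.max(0),u,onz("side",u/[640,400],.1125))
print(proj("side",np.array([.514,-.1275,.1125])))
E
```

```text
100 [1 7] [24 20] [311.19 237.23] [ 0.5149 -0.123   0.1125]
[311.2235 238.4683]
```

Emit:
{"name": "move_arm", "arguments": {
  "motion": [
    {"tx": 0.015, "ty": 0.003, "tz": 0, "twist": 0},
    {"tx": 0, "ty": 0, "tz": 0, "twist": 0},
    {"tx": 0, "ty": 0, "tz": 0, "twist": 0}
  ]
}}

```text
clock: 5.1
position: [0.5168, -0.1259, 0.1575]
ee_rot: [2.925, 1.145, 0.002]
force: [-0.3, -0.8, -0.0]
width: 0.602
gripper_force: 0.0
```

```bash
python3 st.py
```

```text
5.1 [ 0.5168 -0.1259  0.1575] yaw 0.7465442902974762 z [ 0.0015 -0.0001 -1.    ] j [ 0.3934  0.3815 -0.3339  1.8669  0.1544  0.9167 -0.8366] F [-0.3046 -0.8483 -0.0336] w 0.6024744670556487
```

Emit:
{"name": "move_arm", "arguments": {
  "motion": [
    {"tx": -0.002, "ty": -0.001, "tz": 0.026, "twist": 0},
    {"tx": 0, "ty": 0, "tz": 0.026, "twist": 0},
    {"tx": 0, "ty": 0, "tz": 0, "twist": 0}
  ]
}}

```text
clock: 5.4
position: [0.5114, -0.127, 0.1024]
ee_rot: [-2.923, -1.144, 0.007]
force: [-0.6, 0.6, 0.7]
width: 0.597
gripper_force: 0.0
```

Emit:
{"name": "move_arm", "arguments": {
  "motion": [
    {"tx": 0, "ty": 0, "tz": 0, "twist": 0},
    {"tx": 0, "ty": 0, "tz": 0, "twist": 0},
    {"tx": 0, "ty": 0, "tz": 0, "twist": 0},
    {"tx": 0, "ty": 0, "tz": 0, "twist": 0},
    {"tx": 0, "ty": 0, "tz": 0, "twist": 0}
  ],
  "gripper": 1,
  "squeeze": 15
}}

```text
clock: 5.9
position: [0.5138, -0.1271, 0.1053]
ee_rot: [2.925, 1.145, 0.001]
force: [0.5, 0.1, 1.5]
width: 0.215
gripper_force: 6.7
```

```bash
python3 st.py
```

```text
5.9 [ 0.5138 -0.1271  0.1053] yaw 0.7462267190828094 z [ 0.0006 -0.0002 -1.    ] j [ 0.3814  0.4433 -0.3191  1.9268  0.1889  0.7996 -0.8656] F [0.4575 0.1329 1.4563] w 0.21515754601136877
```

Emit:
{"name": "move_arm", "arguments": {
  "motion": [
    {"tx": 0.0001, "ty": 0.0035, "tz": 0, "twist": -0.032},
    {"tx": 0.0001, "ty": 0.0035, "tz": 0, "twist": -0.032},
    {"tx": 0.0001, "ty": 0.0035, "tz": 0, "twist": -0.032},
    {"tx": 0.0001, "ty": 0.0035, "tz": 0, "twist": -0.032},
    {"tx": 0.0001, "ty": 0.0035, "tz": 0, "twist": -0.032},
    {"tx": 0.0001, "ty": 0.0035, "tz": 0, "twist": -0.032}
  ]
}}

```text
clock: 6.5
position: [0.5305, -0.14, 0.1052]
ee_rot: [2.718, 1.574, 0.001]
force: [0.0, 1.0, 1.6]
width: 0.212
gripper_force: 15.0
```

```bash
cat > an.py <<'E'
import sys
from h import *
C=np.array([.5658,-.0791])
o=arm.observe();d=o["position"][:2]-C;th=np.arctan2(d[1],d[0]);r=d/np.hypot(*d);t=np.array([-r[1],r[0]])
M=R.from_rotvec(o["ee_rot"]).as_matrix()
f=o["force"][:2];print(o["clock"],"r %.4f th %.3f Ft %.2f Fr %.2f"%(np.hypot(*d),th,f@t,f@r),"yaw",np.arctan2(M[1,0],M[0,0]).round(3),o["position"].round(4),"j",o["joints"].round(2),"w",o["width"])
E
python3 an.py
```

```text
6.5 r 0.0704 th -2.097 Ft -0.51 Fr -0.89 yaw 1.05 [ 0.5305 -0.14    0.1052] j [ 0.45  0.48 -0.39  1.88  0.24  0.83 -0.59] w 0.21216440421611119
```

Tracking well. On with the sweep, sampling the force every 0.15 rad.

Emit:
{"name": "move_arm", "arguments": {
  "motion": [
    {"tx": 0.0001, "ty": 0.0035, "tz": 0, "twist": -0.032},
    {"tx": 0.0001, "ty": 0.0035, "tz": 0, "twist": -0.032},
    {"tx": 0.0001, "ty": 0.0035, "tz": 0, "twist": -0.032}
  ]
}}

```text
clock: 6.8
position: [0.54, -0.1444, 0.1052]
ee_rot: [2.592, 1.775, 0.001]
force: [-0.3, 1.2, 2.4]
width: 0.212
gripper_force: 15.0
```

Emit:
{"name": "move_arm", "arguments": {
  "motion": [
    {"tx": 0.0001, "ty": 0.0035, "tz": 0, "twist": -0.032},
    {"tx": 0.0001, "ty": 0.0035, "tz": 0, "twist": -0.032},
    {"tx": 0.0001, "ty": 0.0035, "tz": 0, "twist": -0.032}
  ]
}}

```text
clock: 7.1
position: [0.55, -0.1474, 0.1052]
ee_rot: [2.451, 1.965, 0.001]
force: [-0.4, 1.8, 2.9]
width: 0.212
gripper_force: 15.0
```

Emit:
{"name": "move_arm", "arguments": {
  "motion": [
    {"tx": 0.0001, "ty": 0.0035, "tz": 0, "twist": -0.032},
    {"tx": 0.0001, "ty": 0.0035, "tz": 0, "twist": -0.032},
    {"tx": 0.0001, "ty": 0.0035, "tz": 0, "twist": -0.032}
  ]
}}

```text
clock: 7.4
position: [0.5603, -0.1491, 0.1053]
ee_rot: [2.296, 2.144, 0.001]
force: [-0.4, 1.6, 3.1]
width: 0.213
gripper_force: 15.0
```

Emit:
{"name": "move_arm", "arguments": {
  "motion": [
    {"tx": 0.0001, "ty": 0.0035, "tz": 0, "twist": -0.032},
    {"tx": 0.0001, "ty": 0.0035, "tz": 0, "twist": -0.032},
    {"tx": 0.0001, "ty": 0.0035, "tz": 0, "twist": -0.032}
  ]
}}

```text
clock: 7.7
position: [0.5708, -0.1491, 0.1053]
ee_rot: [2.128, 2.31, 0.0]
force: [-0.5, -0.5, 3.6]
width: 0.213
gripper_force: 15.0
```

```bash
python3 an.py
```

```text
7.7 r 0.0702 th -1.499 Ft -0.50 Fr 0.42 yaw 1.653 [ 0.5708 -0.1491  0.1053] j [ 0.53  0.56 -0.53  1.76  0.35  0.91 -0.07] w 0.2133949030384927
```

Emit:
{"name": "move_arm", "arguments": {
  "motion": [
    {"tx": 0.0001, "ty": 0.0035, "tz": 0, "twist": -0.032},
    {"tx": 0.0001, "ty": 0.0035, "tz": 0, "twist": -0.032},
    {"tx": 0.0001, "ty": 0.0035, "tz": 0, "twist": -0.032}
  ]
}}

```text
clock: 8.0
position: [0.5812, -0.1477, 0.1053]
ee_rot: [1.948, 2.464, -0.0]
force: [-0.5, -0.3, 3.1]
width: 0.215
gripper_force: 15.0
```

Emit:
{"name": "move_arm", "arguments": {
  "motion": [
    {"tx": 0.0001, "ty": 0.0035, "tz": 0, "twist": -0.032},
    {"tx": 0.0001, "ty": 0.0035, "tz": 0, "twist": -0.032},
    {"tx": 0.0001, "ty": 0.0035, "tz": 0, "twist": -0.032}
  ]
}}

```text
clock: 8.3
position: [0.5912, -0.1449, 0.1053]
ee_rot: [1.757, 2.603, -0.001]
force: [-0.3, -2.2, 2.7]
width: 0.212
gripper_force: 15.0
```

Emit:
{"name": "move_arm", "arguments": {
  "motion": [
    {"tx": 0.0001, "ty": 0.0035, "tz": 0, "twist": -0.032},
    {"tx": 0.0001, "ty": 0.0035, "tz": 0, "twist": -0.032},
    {"tx": 0.0001, "ty": 0.0035, "tz": 0, "twist": -0.032}
  ]
}}

```text
clock: 8.6
position: [0.6008, -0.1406, 0.1053]
ee_rot: [1.556, 2.727, -0.001]
force: [0.5, -2.9, 2.1]
width: 0.218
gripper_force: 15.0
```

Emit:
{"name": "move_arm", "arguments": {
  "motion": [
    {"tx": 0.0001, "ty": 0.0035, "tz": 0, "twist": -0.032},
    {"tx": 0.0001, "ty": 0.0035, "tz": 0, "twist": -0.032},
    {"tx": 0.0001, "ty": 0.0035, "tz": 0, "twist": -0.032}
  ]
}}

```text
clock: 8.9
position: [0.6096, -0.135, 0.1053]
ee_rot: [1.347, 2.836, -0.002]
force: [1.7, -2.5, 2.0]
width: 0.212
gripper_force: 15.0
```

```bash
python3 an.py
```

```text
8.9 r 0.0711 th -0.906 Ft -0.22 Fr 2.98 yaw 2.255 [ 0.6096 -0.135   0.1053] j [ 0.57  0.65 -0.67  1.67  0.47  0.99  0.42] w 0.2116458974543322
```

Emit:
{"name": "move_arm", "arguments": {
  "motion": [
    {"tx": 0.0001, "ty": 0.0035, "tz": 0, "twist": -0.032},
    {"tx": 0.0001, "ty": 0.0035, "tz": 0, "twist": -0.032},
    {"tx": 0.0001, "ty": 0.0035, "tz": 0, "twist": -0.032}
  ]
}}

```text
clock: 9.2
position: [0.6177, -0.1282, 0.1054]
ee_rot: [1.129, 2.928, -0.002]
force: [3.9, -4.0, 0.7]
width: 0.215
gripper_force: 15.0
```

Emit:
{"name": "move_arm", "arguments": {
  "motion": [
    {"tx": 0.0001, "ty": 0.0035, "tz": 0, "twist": -0.032},
    {"tx": 0.0001, "ty": 0.0035, "tz": 0, "twist": -0.032},
    {"tx": 0.0001, "ty": 0.0035, "tz": 0, "twist": -0.032}
  ]
}}

```text
clock: 9.5
position: [0.6242, -0.1208, 0.1054]
ee_rot: [0.907, 3.004, -0.004]
force: [3.3, -9.0, 1.6]
width: 0.217
gripper_force: 15.0
```

Emit:
{"name": "move_arm", "arguments": {
  "motion": [
    {"tx": 0.0001, "ty": 0.0035, "tz": 0, "twist": -0.032},
    {"tx": 0.0001, "ty": 0.0035, "tz": 0, "twist": -0.032},
    {"tx": 0.0001, "ty": 0.0035, "tz": 0, "twist": -0.032}
  ]
}}

```text
clock: 9.8
position: [0.6289, -0.1139, 0.1053]
ee_rot: [0.681, 3.064, -0.009]
force: [1.4, -13.1, 3.7]
width: 0.215
gripper_force: 15.0
```

Emit:
{"name": "move_arm", "arguments": {
  "motion": [
    {"tx": 0.0001, "ty": 0.0035, "tz": 0, "twist": -0.032},
    {"tx": 0.0001, "ty": 0.0035, "tz": 0, "twist": -0.032},
    {"tx": 0.0001, "ty": 0.0035, "tz": 0, "twist": -0.032}
  ]
}}

```text
clock: 10.1
position: [0.6337, -0.1043, 0.1054]
ee_rot: [0.448, 3.105, -0.008]
force: [8.3, -10.7, -0.5]
width: 0.213
gripper_force: 15.0
```

```bash
python3 an.py
```

```text
10.1 r 0.0724 th -0.355 Ft -7.11 Fr 11.50 yaw 2.855 [ 0.6337 -0.1043  0.1054] j [ 0.58  0.71 -0.8   1.62  0.58  1.06  0.89] w 0.21259616143607996
```

Emit:
{"name": "move_arm", "arguments": {
  "motion": [
    {"tx": -0.0015, "ty": 0.0035, "tz": 0, "twist": -0.032},
    {"tx": 0.0001, "ty": 0.0035, "tz": 0, "twist": -0.032}
  ]
}}

```text
clock: 10.3
position: [0.6371, -0.0948, 0.1054]
ee_rot: [0.289, 3.124, -0.002]
force: [8.7, -3.2, -2.6]
width: 0.214
gripper_force: 15.0
```

Emit:
{"name": "move_arm", "arguments": {
  "motion": [
    {"tx": 0.0001, "ty": 0.0035, "tz": 0, "twist": -0.032},
    {"tx": 0.0001, "ty": 0.0035, "tz": 0, "twist": -0.032}
  ]
}}

```text
clock: 10.5
position: [0.6387, -0.0871, 0.1055]
ee_rot: [0.13, 3.133, -0.001]
force: [11.3, -2.6, -4.9]
width: 0.212
gripper_force: 15.0
```

Emit:
{"name": "move_arm", "arguments": {
  "motion": [
    {"tx": 0.0001, "ty": 0.0035, "tz": 0, "twist": -0.032},
    {"tx": 0.0001, "ty": 0.0035, "tz": 0, "twist": -0.032}
  ]
}}

```text
clock: 10.7
position: [0.6394, -0.0798, 0.1055]
ee_rot: [-0.027, 3.134, -0.001]
force: [13.8, -2.6, -6.2]
width: 0.214
gripper_force: 15.0
```

```bash
python3 an.py
```

```text
10.7 r 0.0736 th -0.009 Ft -2.48 Fr 13.79 yaw -3.124 [ 0.6394 -0.0798  0.1055] j [ 0.58  0.74 -0.87  1.61  0.63  1.08  1.12] w 0.213522348923408
```

Emit:
{"name": "move_arm", "arguments": {
  "motion": [
    {"tx": -0.004, "ty": 0, "tz": 0, "twist": 0},
    {"tx": 0, "ty": 0, "tz": 0, "twist": 0}
  ]
}}

```text
clock: 10.9
position: [0.6399, -0.0787, 0.1053]
ee_rot: [0.026, -3.141, 0.001]
force: [-1.8, 1.1, 4.5]
width: 0.211
gripper_force: 15.0
```

```bash
python3 an.py; python3 - <<'E'
import numpy as np
from scipy.optimize import least_squares
P=np.array([[.5138,-.1271],[.5305,-.14],[.54,-.1444],[.55,-.1474],[.5603,-.1491],[.5708,-.1491],[.5812,-.1477],[.5912,-.1449],[.6008,-.1406],[.6096,-.135],[.6177,-.1282],[.6242,-.1208],[.6289,-.1139],[.6337,-.1043],[.6371,-.0948],[.6387,-.0871],[.6394,-.0798]])
F=np.array([[.5,.1],[0,1],[-.3,1.2],[-.4,1.8],[-.4,1.6],[-.5,-.5],[-.5,-.3],[-.3,-2.2],[.5,-2.9],[1.7,-2.5],[3.9,-4],[3.3,-9],[1.4,-13.1],[8.3,-10.7],[8.7,-3.2],[11.3,-2.6],[13.8,-2.6]])
s=least_squares(lambda p:np.hypot(*(P-p[:2]).T)-p[2],[.566,-.08,.07]);print(s.x,s.fun.round(4))
for C in (s.x[:2],np.array([.569,-.079])):
  for p,f in zip(P,F):
    d=p-C;r=d/np.hypot(*d);print(np.arctan2(d[1],d[0]).round(3),(f@[-r[1],r[0]]).round(1),(f@r).round(1),end=" | ")
  print()
E
```

```text
10.9 r 0.0741 th 0.006 Ft 1.10 Fr -1.84 yaw -3.125 [ 0.6399 -0.0787  0.1053] j [ 0.57  0.75 -0.87  1.6   0.63  1.09  1.12] w 0.21076886050562182
[ 0.56623792 -0.0760009   0.07325992] [-0.      0.     -0.     -0.      0.0001 -0.     -0.      0.      0.
 -0.      0.     -0.     -0.     -0.0001  0.0001  0.      0.    ]
-2.369 0.3 -0.4 | -2.08 -0.5 -0.9 | -1.937 -0.7 -1.0 | -1.794 -0.8 -1.7 | -1.652 -0.5 -1.6 | -1.508 -0.5 0.5 | -1.365 -0.6 0.2 | -1.223 -1.0 2.0 | -1.08 -0.9 2.8 | -0.937 -0.1 3.0 | -0.793 -0.0 5.6 | -0.658 -5.1 8.1 | -0.544 -10.5 8.0 | -0.397 -6.7 11.8 | -0.259 -0.9 9.2 | -0.152 -0.9 11.6 | -0.052 -1.9 13.9 | 
-2.425 0.3 -0.4 | -2.134 -0.5 -0.8 | -1.988 -0.8 -1.0 | -1.842 -0.9 -1.6 | -1.694 -0.6 -1.5 | -1.545 -0.5 0.5 | -1.395 -0.5 0.2 | -1.246 -1.0 2.0 | -1.094 -0.9 2.8 | -0.943 -0.1 3.0 | -0.791 -0.0 5.6 | -0.648 -5.2 8.1 | -0.528 -10.6 7.8 | -0.373 -6.9 11.6 | -0.228 -1.2 9.2 | -0.116 -1.3 11.5 | -0.011 -2.4 13.8 |
```

Emit:
{"name": "move_arm", "arguments": {
  "motion": [
    {"tx": 0.0001, "ty": -0.0037, "tz": 0, "twist": 0.032},
    {"tx": 0.0001, "ty": -0.0037, "tz": 0, "twist": 0.032},
    {"tx": 0.0001, "ty": -0.0037, "tz": 0, "twist": 0.032}
  ]
}}

```text
clock: 11.2
position: [0.6388, -0.0893, 0.1052]
ee_rot: [-0.213, -3.134, -0.0]
force: [-3.7, 1.0, 6.1]
width: 0.21
gripper_force: 15.0
```

Emit:
{"name": "move_arm", "arguments": {
  "motion": [
    {"tx": 0.0001, "ty": -0.0037, "tz": 0, "twist": 0.032},
    {"tx": 0.0001, "ty": -0.0037, "tz": 0, "twist": 0.032}
  ]
}}

```text
clock: 11.4
position: [0.6371, -0.0964, 0.1052]
ee_rot: [-0.37, -3.119, -0.0]
force: [-3.8, 2.1, 5.7]
width: 0.215
gripper_force: 15.0
```

Emit:
{"name": "move_arm", "arguments": {
  "motion": [
    {"tx": 0.0001, "ty": -0.0037, "tz": 0, "twist": 0.032},
    {"tx": 0.0001, "ty": -0.0037, "tz": 0, "twist": 0.032}
  ]
}}

```text
clock: 11.6
position: [0.6352, -0.102, 0.1053]
ee_rot: [-0.525, -3.096, -0.003]
force: [-2.4, 7.4, 3.5]
width: 0.214
gripper_force: 15.0
```

Emit:
{"name": "move_arm", "arguments": {
  "motion": [
    {"tx": 0.0001, "ty": -0.0037, "tz": 0, "twist": 0.032},
    {"tx": 0.0001, "ty": -0.0037, "tz": 0, "twist": 0.032}
  ]
}}

```text
clock: 11.8
position: [0.633, -0.1072, 0.1053]
ee_rot: [-0.678, -3.067, -0.007]
force: [0.2, 10.6, 0.3]
width: 0.212
gripper_force: 15.0
```

Emit:
{"name": "move_arm", "arguments": {
  "motion": [
    {"tx": 0.0001, "ty": -0.0037, "tz": 0, "twist": 0.032},
    {"tx": 0.0001, "ty": -0.0037, "tz": 0, "twist": 0.032}
  ]
}}

```text
clock: 12.0
position: [0.6299, -0.113, 0.1053]
ee_rot: [-0.83, -3.03, -0.008]
force: [0.7, 10.1, 1.1]
width: 0.212
gripper_force: 15.0
```

Emit:
{"name": "move_arm", "arguments": {
  "motion": [
    {"tx": 0.0001, "ty": -0.0037, "tz": 0, "twist": 0.032},
    {"tx": 0.0001, "ty": -0.0037, "tz": 0, "twist": 0.032}
  ]
}}

```text
clock: 12.2
position: [0.6255, -0.1199, 0.1053]
ee_rot: [-0.982, -2.983, -0.006]
force: [-2.1, 8.0, 4.4]
width: 0.212
gripper_force: 15.0
```

Emit:
{"name": "move_arm", "arguments": {
  "motion": [
    {"tx": 0.0001, "ty": -0.0037, "tz": 0, "twist": 0.032},
    {"tx": 0.0001, "ty": -0.0037, "tz": 0, "twist": 0.032}
  ]
}}

```text
clock: 12.4
position: [0.6197, -0.1268, 0.1052]
ee_rot: [-1.131, -2.928, -0.003]
force: [-5.9, 6.1, 7.8]
width: 0.216
gripper_force: 15.0
```

```bash
sed -i 's/C=np.*/C=np.array([.5662,-.0760])/' an.py; python3 an.py
```

```text
12.4 r 0.0737 th -0.760 Ft 0.41 Fr -8.49 yaw 2.404 [ 0.6197 -0.1268  0.1052] j [ 0.57  0.67 -0.7   1.64  0.49  1.01  0.54] w 0.21616589563752167
```

Emit:
{"name": "move_arm", "arguments": {
  "motion": [
    {"tx": 0.0021, "ty": 0.0037, "tz": 0, "twist": -0.032},
    {"tx": 0.0001, "ty": 0.0037, "tz": 0, "twist": -0.032},
    {"tx": 0.0001, "ty": 0.0037, "tz": 0, "twist": -0.032},
    {"tx": 0.0001, "ty": 0.0037, "tz": 0, "twist": -0.032},
    {"tx": 0.0001, "ty": 0.0037, "tz": 0, "twist": -0.032},
    {"tx": 0.0, "ty": 0.0, "tz": 0, "twist": 0},
    {"tx": 0.0, "ty": 0.0, "tz": 0, "twist": 0}
  ]
}}

```text
clock: 13.1
position: [0.6288, -0.1146, 0.1052]
ee_rot: [-0.757, -3.048, 0.005]
force: [-5.4, -4.1, 7.6]
width: 0.21
gripper_force: 15.0
```

```bash
python3 an.py
```

```text
13.1 r 0.0736 th -0.553 Ft -6.34 Fr -2.43 yaw 2.654 [ 0.6288 -0.1146  0.1052] j [ 0.57  0.7  -0.76  1.62  0.54  1.04  0.73] w 0.20994488376733145
```

Emit:
{"name": "move_arm", "arguments": {
  "motion": [
    {"tx": 0.0006, "ty": 0.0037, "tz": 0, "twist": -0.032},
    {"tx": 0.0, "ty": 0.0, "tz": 0, "twist": 0},
    {"tx": 0.0, "ty": 0.0, "tz": 0, "twist": 0}
  ]
}}

```text
clock: 13.4
position: [0.6303, -0.112, 0.1052]
ee_rot: [-0.682, -3.066, 0.006]
force: [-2.7, -6.6, 7.4]
width: 0.212
gripper_force: 15.0
```

```bash
python3 an.py
```

```text
13.4 r 0.0735 th -0.511 Ft -7.09 Fr 0.83 yaw 2.704 [ 0.6303 -0.112   0.1052] j [ 0.57  0.7  -0.77  1.62  0.55  1.05  0.77] w 0.21166139997420655
```

Emit:
{"name": "move_arm", "arguments": {
  "motion": [
    {"tx": 0, "ty": -0.0015, "tz": 0, "twist": 0},
    {"tx": 0.0, "ty": 0.0, "tz": 0, "twist": 0},
    {"tx": 0.0, "ty": 0.0, "tz": 0, "twist": 0}
  ]
}}

```text
clock: 13.7
position: [0.6303, -0.112, 0.1052]
ee_rot: [0.68, 3.067, -0.003]
force: [-1.3, -4.9, 5.6]
width: 0.212
gripper_force: 15.0
```

```bash
python3 an.py
```

```text
13.7 r 0.0735 th -0.512 Ft -4.94 Fr 1.31 yaw 2.705 [ 0.6303 -0.112   0.1052] j [ 0.57  0.7  -0.77  1.62  0.55  1.05  0.77] w 0.21176546759359588
```

Emit:
{"name": "move_arm", "arguments": {
  "motion": [
    {"tx": 0, "ty": -0.003, "tz": 0, "twist": 0},
    {"tx": 0.0, "ty": 0.0, "tz": 0, "twist": 0},
    {"tx": 0.0, "ty": 0.0, "tz": 0, "twist": 0}
  ]
}}

```text
clock: 14.0
position: [0.63, -0.1125, 0.1053]
ee_rot: [0.677, 3.066, 0.002]
force: [3.8, 2.4, 3.2]
width: 0.216
gripper_force: 15.0
```

```bash
python3 an.py
```

```text
14.0 r 0.0735 th -0.520 Ft 3.99 Fr 2.09 yaw 2.707 [ 0.63   -0.1125  0.1053] j [ 0.58  0.7  -0.77  1.62  0.55  1.04  0.78] w 0.21612789251645875
```

Emit:
{"name": "move_arm", "arguments": {
  "motion": [
    {"tx": 0, "ty": 0, "tz": 0, "twist": 0},
    {"tx": 0.0, "ty": 0.0, "tz": 0, "twist": 0},
    {"tx": 0.0, "ty": 0.0, "tz": 0, "twist": 0},
    {"tx": 0.0, "ty": 0.0, "tz": 0, "twist": 0}
  ],
  "gripper": -0.1
}}

```text
clock: 14.4
position: [0.6284, -0.1136, 0.1043]
ee_rot: [-0.678, -3.066, 0.001]
force: [0.5, 0.2, 0.1]
width: 0.509
gripper_force: 0.0
```

Emit:
{"name": "move_arm", "arguments": {
  "motion": [
    {"tx": 0, "ty": 0, "tz": -0.02, "twist": 0},
    {"tx": 0.0, "ty": 0.0, "tz": -0.03, "twist": 0},
    {"tx": 0.0, "ty": 0.0, "tz": -0.03, "twist": 0},
    {"tx": 0.0, "ty": 0.0, "tz": 0, "twist": 0}
  ]
}}

```text
clock: 14.8
position: [0.631, -0.1128, 0.189]
ee_rot: [0.677, 3.062, 0.001]
force: [-0.2, 1.1, -0.6]
width: 0.549
gripper_force: 0.0
```

```bash
python3 st.py
```

```text
14.8 [ 0.631  -0.1128  0.189 ] yaw 2.706476174657814 z [ 0.0059 -0.0004 -1.    ] j [ 0.6028  0.6232 -0.817   1.5355  0.4782  1.1857  0.8357] F [-0.2222  1.0913 -0.554 ] w 0.5493785946131646
```

Emit:
{"name": "move_arm", "arguments": {
  "motion": [
    {"tx": 0.0292, "ty": 0.03, "tz": 0, "twist": 0},
    {"tx": 0.0292, "ty": 0.03, "tz": 0, "twist": 0},
    {"tx": 0.0292, "ty": 0.03, "tz": 0, "twist": 0},
    {"tx": 0.0292, "ty": 0.03, "tz": 0, "twist": 0},
    {"tx": 0.0292, "ty": 0.03, "tz": 0, "twist": 0},
    {"tx": 0.0292, "ty": 0.03, "tz": 0, "twist": 0},
    {"tx": 0, "ty": 0, "tz": 0, "twist": -0.084},
    {"tx": 0, "ty": 0, "tz": 0, "twist": -0.084},
    {"tx": 0, "ty": 0, "tz": 0, "twist": -0.084},
    {"tx": 0, "ty": 0, "tz": 0, "twist": -0.082},
    {"tx": 0, "ty": 0, "tz": 0, "twist": 0},
    {"tx": 0, "ty": 0, "tz": 0, "twist": 0}
  ]
}}

```text
clock: 16.0
position: [0.5457, 0.1235, 0.1842]
ee_rot: [0.135, -3.138, -0.0]
force: [0.3, -0.1, 0.3]
width: 0.546
gripper_force: 0.0
```

```bash
python3 st.py; python3 - <<'E'
from yel import *
for c in("side","top"): cv2.imwrite(f"pics/{c}2.png",arm.get_image(c)[:,:,::-1])
B={c:blobs(c) for c in("side","top")}
for c in B:
    for a,u in B[c]:
        X=onz(c,u/[640,400],.1125)
        if abs(X[0]-.56)<.15 and abs(X[1])<.3: d=X[:2]-[.5662,-.076];print(c,a,u,X,np.hypot(*d),np.arctan2(d[1],d[0]))
a=cv2.imread("pics/side2.png");b=cv2.imread("pics/top2.png")
A=cv2.resize(a[150:270,260:380],(400,400),interpolation=2);B=cv2.resize(b[120:240,260:380],(400,400),interpolation=2)
cv2.imwrite("pics/c2.png",cv2.hconcat([A,B]))
E
```

```text
16.0 [0.5457 0.1235 0.1842] yaw -3.055901597770926 z [-0.0008  0.     -1.    ] j [ 0.3615  0.564  -0.9959  1.7336  0.5176  1.1338  0.8644] F [ 0.2765 -0.106   0.3254] w 0.5460749335844308
top 37 [356.4189 171.1486] [ 0.6279 -0.1168  0.1125] 0.07397376241402917 -0.5838379988143805
```

View pics/c2.png

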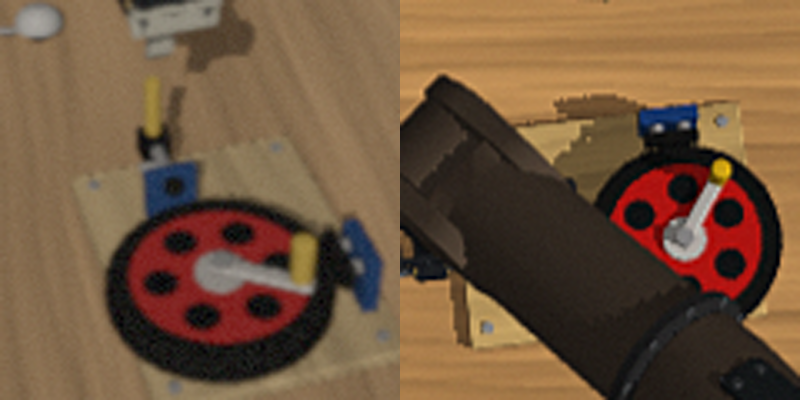

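The side crop shows the handle upright at px ~(305.6,182), just in front of the fingers. The knob has stayed put near the brake.

```bash
python3 - <<'E'
from yel import *
im=cv2.cvtColor(cv2.imread("pics/side2.png"),cv2.COLOR_BGR2HSV)[165:200,295:318]
m=(im[...,0]>18)&(im[...,0]<36)&(im[...,1]>110)&(im[...,2]>60)
q=np.argwhere(m);u=q.mean(0)[::-1]+[295.5,165.5];print(len(q),u,onz("side",u/[640,400],.105))
im=cv2.cvtColor(cv2.imread("pics/side2.png"),cv2.COLOR_BGR2HSV)[210:245,340:360]
m=(im[...,0]>18)&(im[...,0]<36)&(im[...,1]>110)&(im[...,2]>60)
q=np.argwhere(m);u=q.mean(0)[::-1]+[340.5,210.5];print(len(q),u,onz("side",u/[640,400],.1125), "FK knob .627,-.111")
E
```

```text
107 [305.8832 182.229 ] [0.5491 0.1227 0.105 ]
114 [351.3684 227.2456] [ 0.6301 -0.1099  0.1125] FK knob .627,-.111
```

Emit:
{"name": "move_arm", "arguments": {
  "motion": [
    {"tx": -0.002, "ty": 0, "tz": 0.03, "twist": 0},
    {"tx": 0, "ty": 0, "tz": 0.03, "twist": 0},
    {"tx": 0, "ty": 0, "tz": 0.02, "twist": 0},
    {"tx": 0, "ty": 0, "tz": 0, "twist": 0},
    {"tx": 0, "ty": 0, "tz": 0, "twist": 0}
  ]
}}

```text
clock: 16.7
position: [0.548, 0.1243, 0.1052]
ee_rot: [0.14, -3.138, -0.0]
force: [-0.4, 0.8, 0.9]
width: 0.551
gripper_force: 0.0
```

```bash
python3 st.py
```

```text
16.7 [0.548  0.1243 0.1052] yaw -3.052232514764223 z [-0.0001  0.0002 -1.    ] j [ 0.3109  0.6496 -0.9286  1.8143  0.6149  0.996   0.7878] F [-0.3939  0.77    0.8959] w 0.5509606082718796
```

Emit:
{"name": "move_arm", "arguments": {
  "motion": [
    {"tx": 0, "ty": 0, "tz": 0, "twist": 0},
    {"tx": 0, "ty": 0, "tz": 0, "twist": 0},
    {"tx": 0, "ty": 0, "tz": 0, "twist": 0},
    {"tx": 0, "ty": 0, "tz": 0, "twist": 0},
    {"tx": 0, "ty": 0, "tz": 0, "twist": 0},
    {"tx": 0, "ty": 0, "tz": 0, "twist": 0}
  ],
  "gripper": 1,
  "squeeze": 15
}}

```text
clock: 17.3
position: [0.5481, 0.1249, 0.1052]
ee_rot: [-0.142, 3.138, 0.002]
force: [-0.7, 3.2, 2.5]
width: 0.168
gripper_force: 15.0
```

```bash
python3 st.py
```

```text
17.3 [0.5481 0.1249 0.1052] yaw -3.051271886419509 z [ 0.0008  0.0013 -1.    ] j [ 0.3109  0.6497 -0.9293  1.8147  0.6152  0.9946  0.7878] F [-0.6895  3.1843  2.4713] w 0.16778251910626701
```

Emit:
{"name": "move_arm", "arguments": {
  "motion": [
    {"tx": 0, "ty": -0.003, "tz": 0, "twist": 0},
    {"tx": 0, "ty": -0.003, "tz": 0, "twist": 0},
    {"tx": 0, "ty": -0.003, "tz": 0, "twist": 0},
    {"tx": 0, "ty": -0.003, "tz": 0, "twist": 0},
    {"tx": 0, "ty": -0.003, "tz": 0, "twist": 0}
  ]
}}

```text
clock: 17.8
position: [0.5495, 0.1091, 0.1051]
ee_rot: [-0.141, 3.138, 0.001]
force: [-0.4, 4.9, 5.3]
width: 0.171
gripper_force: 15.0
```

Emit:
{"name": "move_arm", "arguments": {
  "motion": [
    {"tx": 0, "ty": -0.002, "tz": 0, "twist": 0},
    {"tx": 0, "ty": -0.002, "tz": 0, "twist": 0}
  ]
}}

```text
clock: 18.0
position: [0.5499, 0.105, 0.1051]
ee_rot: [-0.141, 3.138, 0.001]
force: [-0.8, 4.1, 6.4]
width: 0.173
gripper_force: 15.0
```

Emit:
{"name": "move_arm", "arguments": {
  "motion": [
    {"tx": 0, "ty": -0.001, "tz": 0, "twist": 0},
    {"tx": 0, "ty": -0.001, "tz": 0, "twist": 0}
  ]
}}

```text
clock: 18.2
position: [0.5501, 0.1031, 0.1051]
ee_rot: [-0.141, 3.138, 0.001]
force: [-1.6, 2.8, 5.8]
width: 0.169
gripper_force: 15.0
```

Emit:
{"name": "move_arm", "arguments": {
  "motion": [
    {"tx": 0, "ty": -0.001, "tz": 0, "twist": 0},
    {"tx": 0, "ty": -0.001, "tz": 0, "twist": 0}
  ]
}}

```text
clock: 18.4
position: [0.5502, 0.1011, 0.1051]
ee_rot: [-0.141, 3.138, 0.001]
force: [-0.3, 3.8, 6.3]
width: 0.169
gripper_force: 15.0
```

```bash
python3 st.py
```

```text
18.4 [0.5502 0.1011 0.1051] yaw -3.0519580582502543 z [ 0.0006  0.0004 -1.    ] j [ 0.3555  0.6468 -0.9314  1.821   0.6155  0.9925  0.8268] F [-0.3242  3.7697  6.3035] w 0.1686227348126151
```

Emit:
{"name": "move_arm", "arguments": {
  "motion": [
    {"tx": 0, "ty": -0.001, "tz": 0, "twist": 0},
    {"tx": 0, "ty": -0.001, "tz": 0, "twist": 0}
  ]
}}

```text
clock: 18.6
position: [0.5504, 0.0992, 0.1051]
ee_rot: [-0.141, 3.138, 0.001]
force: [-1.8, 4.3, 5.0]
width: 0.166
gripper_force: 15.0
```

Emit:
{"name": "move_arm", "arguments": {
  "motion": [
    {"tx": 0, "ty": -0.001, "tz": 0, "twist": 0}
  ]
}}

```text
clock: 18.7
position: [0.5505, 0.0983, 0.1051]
ee_rot: [-0.141, 3.138, 0.001]
force: [-0.9, 5.1, 5.0]
width: 0.168
gripper_force: 15.0
```

Emit:
{"name": "move_arm", "arguments": {
  "motion": [
    {"tx": 0, "ty": -0.001, "tz": 0, "twist": 0}
  ]
}}

```text
clock: 18.8
position: [0.5506, 0.0974, 0.1052]
ee_rot: [-0.141, 3.138, 0.001]
force: [-0.4, 5.1, 5.0]
width: 0.167
gripper_force: 15.0
```

Emit:
{"name": "move_arm", "arguments": {
  "motion": [
    {"tx": 0, "ty": -0.001, "tz": 0, "twist": 0}
  ]
}}

```text
clock: 18.9
position: [0.5506, 0.0966, 0.1051]
ee_rot: [-0.141, 3.138, 0.002]
force: [-1.6, 5.7, 4.7]
width: 0.166
gripper_force: 15.0
```

```bash
python3 st.py
```

```text
18.9 [0.5506 0.0966 0.1051] yaw -3.05172260933166 z [ 0.0006  0.0011 -1.    ] j [ 0.3648  0.6465 -0.9322  1.8221  0.6153  0.9917  0.8353] F [-1.6139  5.7114  4.6812] w 0.16571356678329366
```

Emit:
{"name": "move_arm", "arguments": {
  "motion": [
    {"tx": 0, "ty": -0.001, "tz": 0, "twist": 0}
  ]
}}

```text
clock: 19.0
position: [0.5507, 0.0957, 0.1051]
ee_rot: [-0.141, 3.138, 0.002]
force: [-1.2, 5.8, 5.7]
width: 0.167
gripper_force: 15.0
```

Emit:
{"name": "move_arm", "arguments": {
  "motion": [
    {"tx": 0, "ty": -0.001, "tz": 0, "twist": 0}
  ]
}}

```text
clock: 19.1
position: [0.5508, 0.0948, 0.1052]
ee_rot: [-0.141, 3.138, 0.002]
force: [-0.7, 5.7, 5.9]
width: 0.174
gripper_force: 15.0
```

Emit:
{"name": "move_arm", "arguments": {
  "motion": [
    {"tx": 0, "ty": 0, "tz": 0, "twist": 0},
    {"tx": 0, "ty": 0, "tz": 0, "twist": 0}
  ]
}}

```text
clock: 19.3
position: [0.5508, 0.0947, 0.1052]
ee_rot: [-0.141, 3.138, 0.002]
force: [-0.8, 6.0, 5.0]
width: 0.169
gripper_force: 15.0
```

```bash
python3 st.py
```

```text
19.3 [0.5508 0.0947 0.1052] yaw -3.051680391149714 z [ 0.0007  0.0011 -1.    ] j [ 0.3685  0.6463 -0.9325  1.8224  0.6153  0.9916  0.8387] F [-0.7933  6.03    5.0066] w 0.16948481379285565
```

Emit:
{"name": "move_arm", "arguments": {
  "motion": [
    {"tx": 0, "ty": -0.0005, "tz": 0, "twist": 0},
    {"tx": 0, "ty": 0.0008, "tz": 0, "twist": 0},
    {"tx": 0, "ty": 0, "tz": 0, "twist": 0}
  ]
}}

```text
clock: 19.6
position: [0.5509, 0.0944, 0.1052]
ee_rot: [-0.141, 3.138, 0.0]
force: [-1.4, 3.4, 6.0]
width: 0.169
gripper_force: 15.0
```

Emit:
{"name": "move_arm", "arguments": {
  "motion": [
    {"tx": 0, "ty": 0, "tz": 0, "twist": 0},
    {"tx": 0, "ty": 0, "tz": 0, "twist": 0},
    {"tx": 0, "ty": 0, "tz": 0, "twist": 0},
    {"tx": 0, "ty": 0, "tz": 0, "twist": 0}
  ],
  "gripper": -0.1
}}

```text
clock: 20.0
position: [0.5504, 0.0937, 0.1044]
ee_rot: [0.14, -3.138, 0.001]
force: [0.4, 0.6, -0.8]
width: 0.469
gripper_force: 0.0
```

Emit:
{"name": "move_arm", "arguments": {
  "motion": [
    {"tx": 0, "ty": 0, "tz": -0.02, "twist": 0},
    {"tx": 0, "ty": 0, "tz": -0.04, "twist": 0},
    {"tx": 0, "ty": 0, "tz": -0.04, "twist": 0},
    {"tx": 0, "ty": 0.03, "tz": -0.04, "twist": 0},
    {"tx": 0, "ty": 0.05, "tz": 0, "twist": 0},
    {"tx": 0, "ty": 0.05, "tz": 0, "twist": 0},
    {"tx": 0.03, "ty": 0.04, "tz": 0, "twist": 0},
    {"tx": 0.03, "ty": 0.04, "tz": 0, "twist": 0},
    {"tx": 0, "ty": 0, "tz": 0, "twist": 0}
  ]
}}

```text
clock: 20.9
position: [0.4659, 0.3045, 0.2458]
ee_rot: [0.158, -3.137, -0.005]
force: [0.4, -0.6, 0.8]
width: 0.55
gripper_force: 0.0
```

```bash
python3 st.py; python3 - <<'E'
from yel import *
C=np.array([.5662,-.076])
for c in("side","top"):
    cv2.imwrite(f"pics/{c}3.png",arm.get_image(c)[:,:,::-1])
    for a,u in blobs(c):
        X=onz(c,u/[640,400],.1125)
        if abs(X[0]-.56)<.15 and abs(X[1])<.3: d=X[:2]-C;print(c,a,u,X,np.hypot(*d),np.arctan2(d[1],d[0]))
a=cv2.imread("pics/side3.png");b=cv2.imread("pics/top3.png")
A=cv2.resize(a[150:270,260:380],(400,400),interpolation=2);B=cv2.resize(b[120:240,260:380],(400,400),interpolation=2)
cv2.imwrite("pics/c3.png",cv2.hconcat([A,B]))
E
```

```text
20.9 [0.4659 0.3045 0.2458] yaw -3.0406946901231806 z [-0.001  0.003 -1.   ] j [ 0.0401  0.5037 -1.0371  1.6583  0.4518  1.2417  0.5797] F [ 0.4416 -0.5544  0.8071] w 0.549664438248179
top 37 [356.4189 171.1486] [ 0.6279 -0.1168  0.1125] 0.07397376241402917 -0.5838379988143805
top 30 [294.7 196.1] [0.5499 0.0895 0.1125] 0.16635238891788348 1.6691299040923377
```

View pics/c3.png

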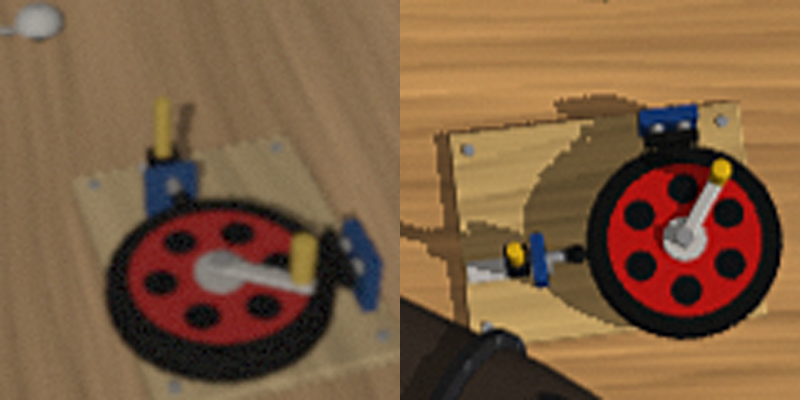

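The knob hasn't moved (top px 356.4,171.1, the same as before). The buffer meets the tyre (top-crop px ~585,252), and the arm is clear.

```bash
python3 -c "
from cell import arm
print(arm.sign_off())"
```

```text
the job is handed in; nothing more can be done
None
```

The job is handed in, with no verdict shown: the wheel stands within about 0.02 rad of the middle of the rub with the knob let go, the stop's buffer presses about 2 N (5 to 6 mm) on the tyre, and the arm kept clear of the carabiner, case and bell (not re-measured at the end).

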